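# Tip a board carrier over onto the soldering bed

## Task

The circuit board in its black carrier lies component side up in front of the soldering bed. Push it up against the bed's orange bumper strip, tip it up on that edge and over onto the bed so that it lies flat with its solder side up, then slide it fully home, flush against the blue back stop and about midway along it. Never push the carrier harder than 25 N, let go of it at the end, and leave everything else where it is.

Things in the scene. Friction and masses are not known exactly. Their poses are not given: they have to be found in the camera images.
- carrier: rigid flat slab 90 (x) x 110 (y) x 14 mm (z), 0.17 to 0.35 kg, black rim, green board on both faces: component side (black chips, white block) and solder side (rows of silver dots). Too wide to grip flat. Origin: centre of the solder-side face, underneath at the start; z out of the component side: up at the start, down at the end. At first flat on the table, +x within 0.25 rad of the bed's x
- far_edge (a point): middle of the carrier's solder-side edge at carrier x = +45 mm, which faces the bed at the start, 27 to 50 mm short of the bed's front face
- near_edge (a point): middle of the carrier's solder-side edge at carrier x = -45 mm, which faces the robot at the start. With the far edge blocked, fingertips pressed to this edge with about 10 N and moved up lift it by friction; once steep, a push towards the bed tips it on; pushed on past upright it falls over onto the bed
- bed: fixed aluminium slab 130 (x) x 190 (y) x 18 mm (z), blue back stop 22 mm high along its far edge. Origin on the table under the middle of its front face; x from the front face to the stop, z up. A fixed orange bumper strip, 180 mm long and 16.5 mm high, is set by hand 3 to 12 mm proud of the front face each time: not measured, find it by touch
- bed_edge (a point): middle of the top front edge of the bed, 18 mm above the table
- stop_face (a point): foot of the back stop, in the middle: on the bed's top (18 mm above the table), at the face of the stop that looks towards the front, bed x = 112 mm. Fully home, the carrier's centre is 45 mm in front of it
- bar_a: brass contact bar, 170 x 18 x 14 mm, lying loose; origin under its centre, x along it; leave alone
- bar_b: second brass contact bar, same size; origin under its centre, x along it; leave alone
- flux: white bottle with a green label, 54 mm across, 150 mm tall, standing; origin under its centre; leave alone
- reel: metal solder reel, 60 mm across, 40 mm high, standing on its flange; origin under its centre; leave alone
- driver: screwdriver lying on the table, about 200 mm long; origin under its middle, x along it; leave alone
- tub: yellow open screw tub 80 x 80 x 35 mm; origin under its centre; leave alone
Mind the look-alikes: they are no part of the job. There is more than one size of the carrier; the one meant has the size given above.

How it is judged:
By the outcome, as a careful person would: the job done as asked, in the order asked, and still so for the second after the job is handed in, with the robot touching nothing.
It also fails if it takes over 72 s, if anything falls off the work surface, if the arm or the gripper's body presses on something with over 40 N, if the wrist force passes 120 N, or if a joint passes its speed limit or range.

## Robot

A 7-joint arm with a two-finger parallel gripper is mounted at the origin on the work surface. World frame = base frame: x ahead of the robot, y to its left, z up, the work surface at z = 0. Lengths are in m, angles in rad, forces in N, time in s.
With the tool pointing down it reaches from about 0.425 to 0.95 m from the base axis. Payload 16.7 kg.
Tool frame: the origin (TCP) lies on the centre line of the jaws, within the pads' length; the fingertips stand 19 mm ahead of it and the grasp point (between the pads) is the TCP; z points along the fingers, y is the line along which they close (so a half turn about z gives the same grasp; the last joint's range is limited). The gripper opens to 94 mm and grips with 3 to 60 N. Pads are 16 mm wide; open, the fingers measure 119 mm over their backs; the gripper's body (75 mm by 177 mm) begins 78 mm behind the grasp point.
Start: joints at [-1.308, 0.426, 0.074, 1.606, -0.034, 1.111, -0.067], TCP at [0.271, 0.618, 0.224] pointing down, gripper open.
Joint ranges: [-2.85, 2.85], [-0.5, 2.14], [-1.23, 1.37], [0.21, 2.46], [-1.02, 4.16], [0.16, 2.05], [-2.73, 2.73]. Speed limits (rad/s): [1.89, 1.89, 2.39, 2.39, 3.01, 3.01, 3.01].

## Interface

Orientations are given as a 3x3 rotation matrix whose columns are the frame's x, y, z axes.
In Python, from station import get_state, imaging, order gives the robot as it stands. The module is installed in compiled form; this text tells all that it offers.
- The arm moves only by the tool send_rows, never from a script. Its arguments are lists of equal length, an entry for each row: "xyz": the shift along the tool's x, y, z in cm, a list of three; "spin": the turn about the tool's z in rad; "grip": the opening, from 0 (shut) to 1 (fully open). A call has 1 to 12 rows; each row is the pose to reach, as a shift and turn from the pose commanded when the call began, along the tool's axes at that moment; what a row does not reach only later rows make up. A row lasts 1/8 s, in which the tool goes at most 62.5 mm and 10.7 degrees, less where a joint would pass 70% of its speed; a pose out of reach is approached as far as the arm can. A call with a gripper value outside its range is refused whole. The fingers move at their own pace and stop on an object; "force" is the grip in N (left out, the last holds). Time passes only in rows, so rows that repeat a pose let the fingers close. It gives the time, the measured TCP pose, the force, the opening and the grip force at its end, in the units of the state.
- get_state(): the state, without advancing time (a new reading comes with each control period).
- imaging.camera(name): name is "scene" or "top" or "wrist"; returns a dict with "frame" (400x640x3 uint8, blue, green, red), "fx", "fy", "cx", "cy" (pixels), "position" and "attitude" of the camera in the world. Camera axes: x right, y up, looking along -z (the intrinsics and any distortion apply to the point x, -y, -z); pixel columns grow to the right and rows downward; lengths in m; the calibration is good to about 2 mm. A picture is of the moment at which its call begins. There is no depth.
- order.close_job(): hands the job in; it is judged then, once.
The state is a dict: "t": time; "q": joint angles; "joint_velocities": joint speeds; "joint_torque": joint torques, N m; "tcp_pos": TCP position; "ee_rot": TCP orientation; "contact_force": force on the tool from outside, world axes, zero at the start; "ft_torque": the same for the moment, N m; "opening": finger opening in m; "grasp_force": force on a finger pad.
Only numpy, scipy, OpenCV 4.12 (cv2) and the standard library are available. Lean on these libraries where they do the work, as an engineer would, in place of code of your own. Each camera call takes 0.05 s, during which the arm holds its last target. There are 200 camera calls.

## Working session

There is one attempt and no reset: what is moved stays moved. The work goes in short steps, Python scripts to look and compute and a tool call to move; the robot and the scene stay as the last step left them, time stands still between calls to the robot, and variables do not carry over. Pictures are saved under pics/ and viewed, at most 10 in all, crops included, and the job is handed in when it is done.

Besides the shell and the picture viewer there is one more tool, called after "Request:" by a JSON object that holds its "op" and its "data", one argument or row to a line. send_rows: Moves the arm, as the interface text tells. Its arguments: {"type":"object","properties":{"xyz":{"type":"array","items":{"type":"array","items":{"type":"number"}}},"spin":{"type":"array","items":{"type":"number"}},"grip":{"type":"array","items":{"type":"number"}},"force":{"type":"number"}},"required":["xyz","spin","grip"]}

```bash
mkdir -p pics; ls; python3 - <<'E'
from station import get_state, imaging
import cv2,numpy as np
s=get_state();print(s)
for n in("scene","top"):
    c=imaging.camera(n);cv2.imwrite(f"pics/{n}0.png",c["frame"]);print(n,{k:v for k,v in c.items() if k!="frame"})
E
```

```text
pics
{'t': 0.0, 'q': array([-1.30749585,  0.4267243 ,  0.07387167,  1.60659356, -0.03409329,
        1.11079119, -0.06709047]), 'joint_velocities': array([-5.55323475e-04,  1.34670637e-03, -2.89948128e-04,  7.76611946e-05,
       -1.50410419e-03,  9.38541842e-04,  1.59180922e-03]), 'joint_torque': array([ 2.33861821e-03, -9.35808420e+01,  3.66689019e+00, -4.54208279e+01,
       -4.90603375e-02,  1.97377510e-02,  1.62677516e-04]), 'tcp_pos': array([0.27067171, 0.61791216, 0.2237873 ]), 'ee_rot': array([[-9.15985842e-01,  4.01210386e-01, -4.04405130e-04],
       [ 4.01210575e-01,  9.15985076e-01, -1.18962579e-03],
       [-1.06861158e-04, -1.25193199e-03, -9.99999211e-01]]), 'contact_force': array([ 0.09176384,  0.19122044, -0.2555849 ]), 'ft_torque': array([-0.01177356,  0.05123126, -0.02162275]), 'grasp_force': 0.0, 'opening': 0.09431796440796664}
scene {'fx': 389.1305641204925, 'fy': 389.1305641204925, 'cx': 319.2132712125891, 'cy': 192.2998906603014, 'position': array([1.18290406, 0.00373246, 0.79285418]), 'attitude': array([[-0.00643696, -0.74926212,  0.66224228],
       [ 0.9999779 , -0.00592382,  0.00301752],
       [ 0.00166208,  0.66224707,  0.7492837 ]])}
top {'fx': 430.68188658344883, 'fy': 430.68188658344883, 'cx': 315.79839746297864, 'cy': 192.5627819307683, 'position': array([ 0.26293704, -0.01291274,  1.24831242]), 'attitude': array([[-0.02313779,  0.98007836, -0.19725885],
       [-0.99918963, -0.02917087, -0.02773361],
       [-0.03293533,  0.1964573 ,  0.97995908]])}
```

View pics/scene0.png

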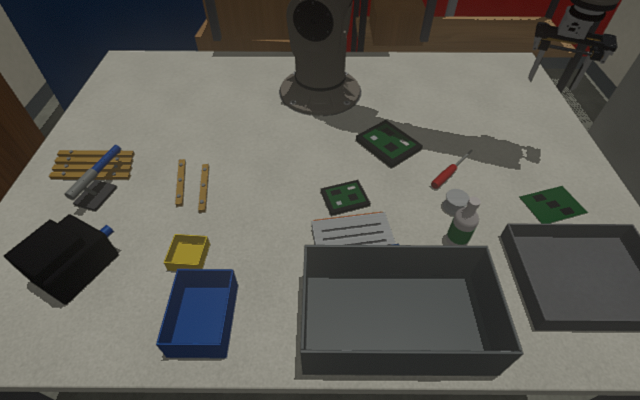

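View pics/top0.png

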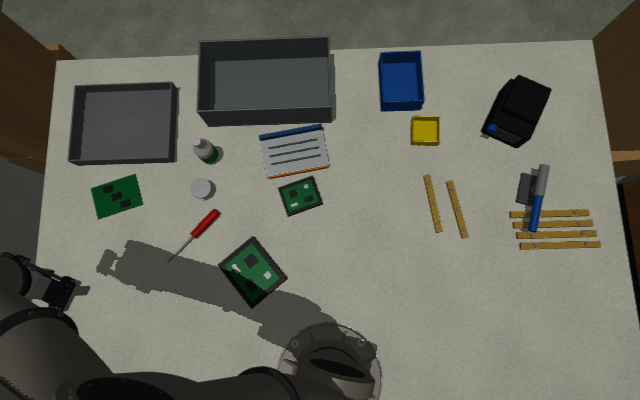

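The top view shows three look-alikes: a small carrier in front of the bed at (300,196), a larger one at (253,271), and a bare green board at (117,196). The bed is at (294,150). The small carrier at (300,196) fits, since it is about 35 px (90–110 mm) and just in front of the bed. I'll confirm that in an enlarged crop and by measuring.

```bash
cat > h.py <<'E'
import numpy as np,cv2
from station import get_state, imaging
def plane(c,uv,z):
    uv=np.atleast_2d(np.array(uv,float))
    d=np.c_[(uv[:,0]-c["cx"])/c["fx"],-(uv[:,1]-c["cy"])/c["fy"],-np.ones(len(uv))]@np.array(c["attitude"]).T
    p=np.array(c["position"]); return p+d*((z-p[2])/d[:,2])[:,None]
def pix(c,P):
    q=(np.atleast_2d(P)-c["position"])@np.array(c["attitude"])
    return np.c_[c["cx"]+c["fx"]*q[:,0]/-q[:,2],c["cy"]-c["fy"]*q[:,1]/-q[:,2]]
E
python3 - <<'E'
from h import *
c=imaging.camera("top");f=c["frame"]
cr=f[115:225,245:345];cv2.imwrite("pics/crop.png",cv2.resize(cr,None,fx=5.4,fy=5.4,interpolation=cv2.INTER_CUBIC))
for nm,(x0,y0,x1,y1) in dict(small=(270,172,330,220),big=(212,232,292,312)).items():
    h=f[y0:y1,x0:x1].astype(int);m=((h.sum(2)<230)|((h[:,:,1]>h[:,:,2]+25))).astype(np.uint8)
    m=cv2.morphologyEx(m,cv2.MORPH_CLOSE,np.ones((5,5)))
    k=max(cv2.findContours(m,0,2)[0],key=cv2.contourArea)
    b=cv2.boxPoints(cv2.minAreaRect(k))+[x0,y0];P=plane(c,b,.012)
    print(nm,b.round(1).tolist(),P[:,:2].round(4).tolist(),np.linalg.norm(np.diff(P,axis=0),axis=1))
E
```

```text
small [[277.1, 186.7], [312.6, 174.0], [323.2, 203.7], [287.7, 216.4]] [[0.5329, 0.1357], [0.568, 0.0303], [0.478, 0.0013], [0.4437, 0.1053]] [0.11108708 0.09452209 0.1094706 ]
big [[212.0, 311.0], [212.0, 236.0], [291.0, 236.0], [291.0, 311.0]] [[0.1826, 0.3203], [0.3926, 0.3255], [0.3865, 0.0964], [0.178, 0.0988]] [0.2100343  0.22920368 0.208556  ]
```

View pics/crop.png

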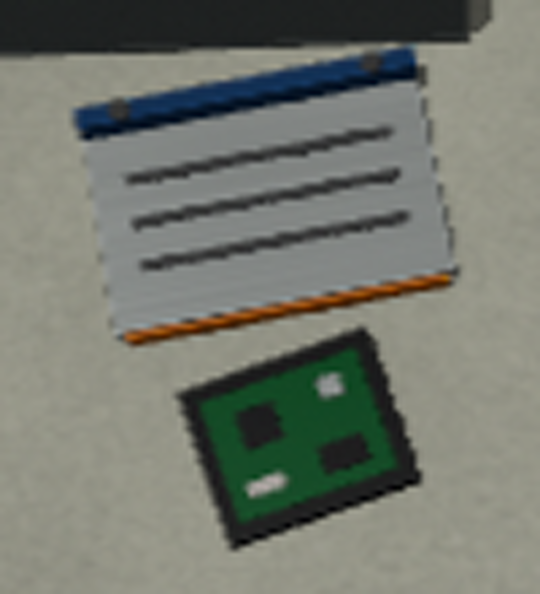

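Confirmed: the small carrier at (300,196) measures about 110 x 92 mm, its chips are up, and it sits in front of the orange strip. The larger one is over 140 mm across and out of place. Next is the bed pose.

```bash
python3 - <<'E'
from h import *
c=imaging.camera("top")
U=lambda a:np.array(a)/5.4+[245,115]-.4
st=plane(c,U([(88,138),(420,78)]),.018)   # stop foot
fr=plane(c,U([(120,333),(453,275)]),.018) # front top edge
o=plane(c,U([(127,344),(455,284)]),.0165)
for n,p in dict(st=st,fr=fr,o=o).items():
    d=p[0]-p[1];print(n,p[:,:2].round(4).tolist(),np.linalg.norm(d).round(4),np.arctan2(-d[0],d[1]).round(3),p.mean(0)[:2].round(4))
th=np.arctan2(*( -(st[0]-st[1]+fr[0]-fr[1])[:1],(st[0]-st[1]+fr[0]-fr[1])[1:2]))[0]
R=np.array([[np.cos(th),-np.sin(th)],[np.sin(th),np.cos(th)]])
sm,fm=st.mean(0)[:2],fr.mean(0)[:2];print("th",th,"depth",(sm-fm)@R)
C=np.array([[0.5329,0.1357],[0.568,0.0303],[0.478,0.0013],[0.4437,0.1053]])
O=((sm-R[:,0]*.112)+fm)/2;print("O",O,"carrier corners in bed",((C-O)@R).round(4).tolist(),((C.mean(0)-O)@R).round(4))
s=get_state();yaw=np.arctan2(s["ee_rot"][1,0],s["ee_rot"][0,0]);print("yaw",yaw,"spin to th+pi",-(th+np.pi-yaw))
for n,g in dict(start=O+R@[-.165,0.0]).items(): print(n,g,np.linalg.norm(g),"tool cm",(s["ee_rot"].T@(np.r_[g,.12]-s["tcp_pos"])*100).round(2))
E
```

```text
st [[0.6759, 0.183], [0.7044, -0.0024]] 0.1875 0.153 [0.6902 0.0903]
fr [[0.5639, 0.1652], [0.5908, -0.0174]] 0.1846 0.146 [0.5773 0.0739]
o [[0.558, 0.1616], [0.5861, -0.0184]] 0.1821 0.155 [0.572  0.0716]
th 0.1496488020195589 depth [ 0.114009   -0.00058792]
O [0.57836959 0.07375764] carrier corners in bed [[-0.0357, 0.068], [-0.0167, -0.0414], [-0.1101, -0.0567], [-0.1285, 0.0513]] [-0.0727  0.0053]
yaw 2.7287255403874084 spin to th+pi -0.5625159152219434
start [0.41521371 0.04915764] 0.4181135006118848 tool cm [-36.06 -46.3   10.44]
```

Request:
{"op": "send_rows", "data": {
  "xyz": [
    [-3.1,-3.8,0],
    [-6.2,-7.5,0],
    [-9.3,-11.3,0],
    [-12.4,-15,1],
    [-15.5,-18.8,2],
    [-18.6,-22.6,3],
    [-21.6,-26.3,5],
    [-24.7,-30.1,7],
    [-27.8,-33.8,9],
    [-30.9,-37.6,10.4],
    [-34,-41.3,10.4],
    [-37.1,-45.1,10.4]
  ],
  "spin": [-0.05,-0.1,-0.15,-0.2,-0.25,-0.3,-0.35,-0.4,-0.45,-0.5,-0.55,-0.565],
  "grip": [0.6,0.6,0.6,0.6,0.6,0.6,0.6,0.6,0.6,0.6,0.6,0.6],
  "force": 20
}}

```text
t: 1.7
tcp_pos: [0.4299, 0.0548, 0.1205]
ee_rot: [[-0.988, -0.153, 0.0], [-0.153, 0.988, 0.0], [-0.0, 0.0, -1.0]]
contact_force: [0.3, 0.2, -0.7]
opening: 0.0565
grasp_force: 0.0
```

Request:
{"op": "send_rows", "data": {
  "xyz": [
    [0,0,2.5],
    [0,0,5],
    [0,0,7.5],
    [0,0,9],
    [0,0,9.7],
    [0,0,9.7]
  ],
  "spin": [0,0,0,0,0,0],
  "grip": [0.6,0.6,0.6,0.6,0.6,0.6]
}}

```text
t: 2.45
tcp_pos: [0.4296, 0.0562, 0.0234]
ee_rot: [[-0.988, -0.151, -0.001], [-0.151, 0.988, -0.0], [0.001, -0.0, -1.0]]
contact_force: [0.1, -0.2, 0.1]
opening: 0.0561
grasp_force: 0.0
```

```bash
python3 - <<'E'
from h import *
c=imaging.camera("wrist");cv2.imwrite("pics/w1.png",c["frame"]);c=imaging.camera("scene")
cv2.imwrite("pics/s1.png",cv2.resize(c["frame"][100:270,240:460],None,fx=3,fy=3));s=get_state();print(s["tcp_pos"],s["contact_force"])
E
```

```text
[0.42995189 0.05636189 0.02394949] [0.7078786  0.26128004 0.1877155 ]
```

View pics/s1.png

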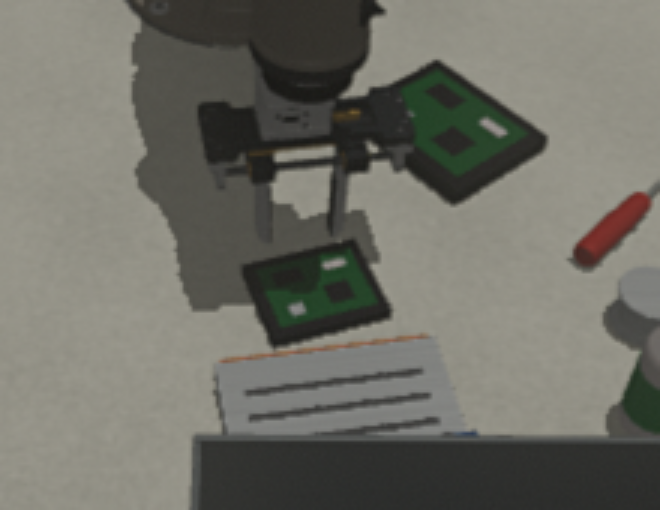

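The fingers stand just behind the near rim, at (265,230) and (338,230) in the crop. Now push.

Request:
{"op": "send_rows", "data": {
  "xyz": [
    [-0.4,0,0],
    [-0.8,0,0],
    [-1.2,0,0],
    [-1.5,0,0],
    [-1.8,0,0],
    [-2.1,0,0],
    [-2.4,0,0],
    [-2.7,0,0],
    [-3.0,0,0],
    [-3.3,0,0],
    [-3.5,0,0],
    [-3.6,0,0]
  ],
  "spin": [0,0,0,0,0,0,0,0,0,0,0,0],
  "grip": [0.6,0.6,0.6,0.6,0.6,0.6,0.6,0.6,0.6,0.6,0.6,0.6]
}}

```text
t: 4.05
tcp_pos: [0.4654, 0.0618, 0.0235]
ee_rot: [[-0.988, -0.152, -0.0], [-0.152, 0.988, -0.0], [0.0, -0.0, -1.0]]
contact_force: [-2.7, 0.7, 0.8]
opening: 0.0567
grasp_force: 1.0
```

```bash
python3 - <<'E'
from h import *
c=imaging.camera("top");s=get_state();print(s["tcp_pos"],s["contact_force"])
cv2.imwrite("pics/t2.png",cv2.resize(c["frame"][115:225,245:345],None,fx=5.4,fy=5.4,interpolation=cv2.INTER_CUBIC))
E
```

```text
[0.46539437 0.06176637 0.02348694] [-1.05987405  0.4060801   0.47493813]
```

View pics/t2.png

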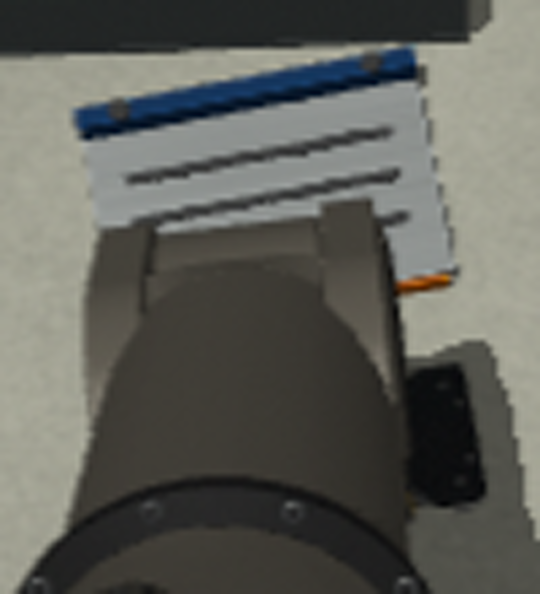

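The top view is blocked by the arm, so I'll feel for contact in 1 mm steps.

Request:
{"op": "send_rows", "data": {
  "xyz": [
    [-0.1,0,0],
    [-0.2,0,0],
    [-0.3,0,0],
    [-0.4,0,0],
    [-0.5,0,0]
  ],
  "spin": [0,0,0,0,0],
  "grip": [0.6,0.6,0.6,0.6,0.6]
}}

```text
t: 4.72
tcp_pos: [0.4702, 0.0625, 0.0235]
ee_rot: [[-0.988, -0.151, -0.0], [-0.151, 0.988, -0.0], [0.0, -0.0, -1.0]]
contact_force: [-1.7, 0.5, 0.1]
opening: 0.056
grasp_force: 1.0
```

Request:
{"op": "send_rows", "data": {
  "xyz": [
    [-0.1,0,0],
    [-0.2,0,0]
  ],
  "spin": [0,0],
  "grip": [0.6,0.6]
}}

```text
t: 4.97
tcp_pos: [0.4722, 0.0628, 0.0235]
ee_rot: [[-0.988, -0.152, -0.0], [-0.152, 0.988, -0.0], [0.0, -0.0, -1.0]]
contact_force: [-1.8, -0.3, 0.5]
opening: 0.0563
grasp_force: 1.0
```

Request:
{"op": "send_rows", "data": {
  "xyz": [
    [-0.1,0,0],
    [-0.2,0,0]
  ],
  "spin": [0,0],
  "grip": [0.6,0.6]
}}

```text
t: 5.22
tcp_pos: [0.4732, 0.0629, 0.0233]
ee_rot: [[-0.988, -0.152, -0.002], [-0.152, 0.988, -0.0], [0.002, -0.0, -1.0]]
contact_force: [-9.5, -2.1, 7.2]
opening: 0.0565
grasp_force: 4.8
```

Contact with the bumper at about 10 N. The bumper face is about 7.6 mm proud, which is plausible. The tips stand about 4 mm high, so I'll back off, lower them to about 1 mm and press again.

Request:
{"op": "send_rows", "data": {
  "xyz": [
    [0.15,0,0],
    [0.3,0,0],
    [0.3,0,0.2],
    [0.3,0,0.35],
    [0.2,0,0.35],
    [0.1,0,0.35],
    [0,0,0.35]
  ],
  "spin": [0,0,0,0,0,0,0],
  "grip": [0.6,0.6,0.6,0.6,0.6,0.6,0.6]
}}

```text
t: 6.1
tcp_pos: [0.4731, 0.0629, 0.0198]
ee_rot: [[-0.988, -0.152, -0.002], [-0.152, 0.988, -0.0], [0.002, -0.0, -1.0]]
contact_force: [-8.5, -0.2, 5.9]
opening: 0.0564
grasp_force: 4.1
```

```bash
python3 - <<'E'
from h import *
c=imaging.camera("wrist");f=c["frame"];print(c["position"],c["attitude"].round(2).tolist());cv2.imwrite("pics/w3.png",f);s=get_state();print(s["tcp_pos"],s["contact_force"])
E
```

```text
[0.40720895 0.05273183 0.17942539] [[-0.15, -0.96, -0.23], [0.99, -0.15, -0.03], [-0.0, -0.23, 0.97]]
[0.47309611 0.0629325  0.01975634] [-6.00547151 -0.30530457  4.35176897]
```

View pics/w3.png

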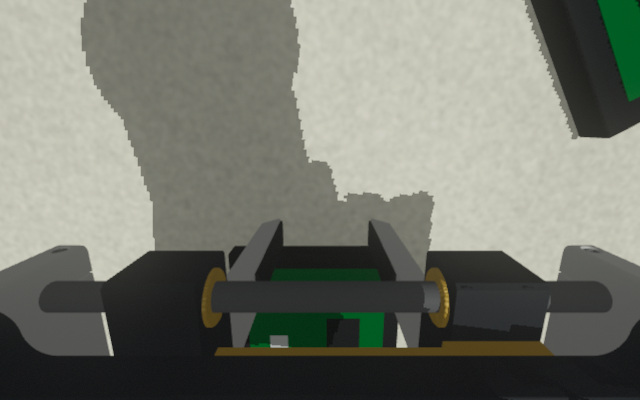

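The near rim runs across the image at row 247 between the two fingertips (280 and 370), roughly centred. Start the lift along the arc.

Request:
{"op": "send_rows", "data": {
  "xyz": [
    [0.03,0,-0.2],
    [0.06,0,-0.4],
    [0.08,0,-0.6],
    [0.09,0,-0.8]
  ],
  "spin": [0,0,0,0],
  "grip": [0.6,0.6,0.6,0.6]
}}

```text
t: 6.65
tcp_pos: [0.4729, 0.0628, 0.028]
ee_rot: [[-0.988, -0.151, -0.001], [-0.151, 0.988, -0.0], [0.001, -0.0, -1.0]]
contact_force: [-4.4, -2.2, -1.8]
opening: 0.0564
grasp_force: 2.4
```

Request:
{"op": "send_rows", "data": {
  "xyz": [
    [-0.05,0,0],
    [-0.06,0,-0.2],
    [-0.05,0,-0.4],
    [-0.05,0,-0.6],
    [-0.05,0,-0.8]
  ],
  "spin": [0,0,0,0,0],
  "grip": [0.6,0.6,0.6,0.6,0.6]
}}

```text
t: 7.28
tcp_pos: [0.4731, 0.0628, 0.036]
ee_rot: [[-0.988, -0.151, -0.001], [-0.151, 0.988, -0.0], [0.001, -0.0, -1.0]]
contact_force: [-4.4, -2.4, -0.7]
opening: 0.0565
grasp_force: 2.8
```

```bash
python3 - <<'E'
from h import *
c=imaging.camera("scene");cv2.imwrite("pics/s4.png",cv2.resize(c["frame"][140:250,280:430],None,fx=4,fy=4));s=get_state();print(s["tcp_pos"],s["contact_force"])
E
```

```text
[0.47318229 0.06284648 0.03616481] [-6.50855263 -3.21762877 -1.45948292]
```

View pics/s4.png

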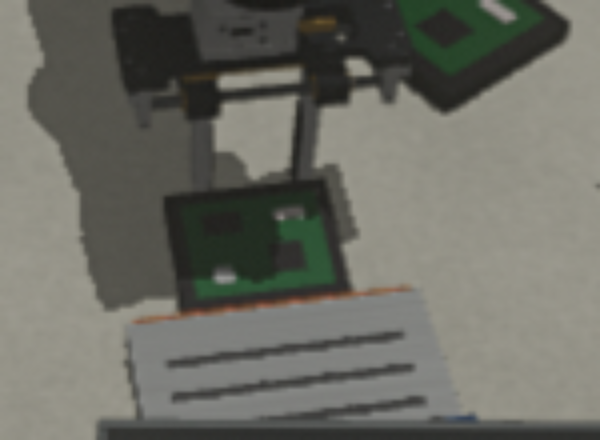

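The carrier is square to the strip. It spans about 180–350 along the strip's 133–412, so it is near midway, and the shadow shows its near edge rising. Continue along the arc.

Request:
{"op": "send_rows", "data": {
  "xyz": [
    [-0.04,0,-0.2],
    [-0.06,0,-0.4],
    [-0.09,0,-0.6],
    [-0.11,0,-0.8],
    [-0.14,0,-1.0],
    [-0.18,0,-1.2],
    [-0.22,0,-1.4]
  ],
  "spin": [0,0,0,0,0,0,0],
  "grip": [0.6,0.6,0.6,0.6,0.6,0.6,0.6]
}}

```text
t: 8.2
tcp_pos: [0.4751, 0.0631, 0.0499]
ee_rot: [[-0.988, -0.151, -0.002], [-0.151, 0.988, -0.0], [0.002, -0.0, -1.0]]
contact_force: [-7.2, -2.8, -0.2]
opening: 0.0565
grasp_force: 3.4
```

Request:
{"op": "send_rows", "data": {
  "xyz": [
    [-0.06,0,-0.2],
    [-0.12,0,-0.4],
    [-0.19,0,-0.6],
    [-0.26,0,-0.8],
    [-0.34,0,-1.0],
    [-0.43,0,-1.2],
    [-0.52,0,-1.4]
  ],
  "spin": [0,0,0,0,0,0,0],
  "grip": [0.6,0.6,0.6,0.6,0.6,0.6,0.6]
}}

```text
t: 9.07
tcp_pos: [0.4798, 0.0639, 0.0639]
ee_rot: [[-0.988, -0.152, -0.002], [-0.151, 0.988, -0.0], [0.002, -0.0, -1.0]]
contact_force: [-10.1, -2.5, 1.6]
opening: 0.056
grasp_force: 4.8
```

Request:
{"op": "send_rows", "data": {
  "xyz": [
    [-0.08,0,-0.2],
    [-0.17,0,-0.4],
    [-0.27,0,-0.6],
    [-0.38,0,-0.8],
    [-0.49,0,-1.0],
    [-0.61,0,-1.2],
    [-0.74,0,-1.4],
    [-0.88,0,-1.6]
  ],
  "spin": [0,0,0,0,0,0,0,0],
  "grip": [0.6,0.6,0.6,0.6,0.6,0.6,0.6,0.6]
}}

```text
t: 10.07
tcp_pos: [0.4894, 0.0655, 0.0802]
ee_rot: [[-0.988, -0.152, -0.001], [-0.152, 0.988, 0.0], [0.001, 0.0, -1.0]]
contact_force: [-5.1, -0.8, 2.5]
opening: 0.0565
grasp_force: 3.4
```

```bash
python3 - <<'E'
from h import *
c=imaging.camera("scene");cv2.imwrite("pics/s5.png",cv2.resize(c["frame"][140:250,280:430],None,fx=4,fy=4));s=get_state();print(s["tcp_pos"],s["contact_force"])
E
```

```text
[0.48964513 0.06561915 0.08042756] [-5.74629703 -1.03362793  3.03131416]
```

View pics/s5.png

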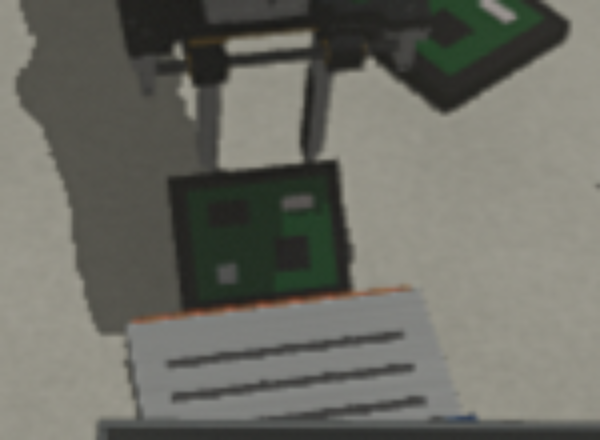

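It is tipped to about 45°: the top edge is at the fingertips (row 170) and the far edge is still at the strip (row 300). Continue.

Request:
{"op": "send_rows", "data": {
  "xyz": [
    [-0.15,0,-0.18],
    [-0.32,0,-0.35],
    [-0.5,0,-0.52],
    [-0.69,0,-0.69],
    [-0.89,0,-0.86],
    [-1.1,0,-1.02],
    [-1.33,0,-1.18],
    [-1.56,0,-1.34],
    [-1.8,0,-1.48]
  ],
  "spin": [0,0,0,0,0,0,0,0,0],
  "grip": [0.6,0.6,0.6,0.6,0.6,0.6,0.6,0.6,0.6]
}}

```text
t: 11.25
tcp_pos: [0.5068, 0.0683, 0.0953]
ee_rot: [[-0.988, -0.152, -0.002], [-0.152, 0.988, 0.0], [0.001, 0.0, -1.0]]
contact_force: [-13.2, -1.8, 14.6]
opening: 0.0561
grasp_force: 9.8
```

The force is rising along the board, because the finger is going up too little. Relieve it.

Request:
{"op": "send_rows", "data": {
  "xyz": [
    [0.03,0,-0.1],
    [0.05,0,-0.15]
  ],
  "spin": [0,0],
  "grip": [0.6,0.6]
}}

```text
t: 11.5
tcp_pos: [0.5074, 0.0684, 0.0968]
ee_rot: [[-0.988, -0.152, 0.001], [-0.152, 0.988, 0.0], [-0.001, 0.0, -1.0]]
contact_force: [-3.7, -0.2, 3.3]
opening: 0.0561
grasp_force: 2.2
```

Request:
{"op": "send_rows", "data": {
  "xyz": [
    [-0.22,0,-0.12],
    [-0.44,0,-0.24],
    [-0.66,0,-0.35]
  ],
  "spin": [0,0,0],
  "grip": [0.6,0.6,0.6]
}}

```text
t: 11.88
tcp_pos: [0.5139, 0.0693, 0.1001]
ee_rot: [[-0.988, -0.152, 0.0], [-0.152, 0.988, 0.0], [-0.0, 0.0, -1.0]]
contact_force: [-4.7, -1.0, 6.7]
opening: 0.0562
grasp_force: 4.2
```

Request:
{"op": "send_rows", "data": {
  "xyz": [
    [-0.21,0,-0.1],
    [-0.42,0,-0.19],
    [-0.63,0,-0.28],
    [-0.83,0,-0.36]
  ],
  "spin": [0,0,0,0],
  "grip": [0.6,0.6,0.6,0.6]
}}

```text
t: 12.38
tcp_pos: [0.5225, 0.0707, 0.1039]
ee_rot: [[-0.988, -0.152, 0.001], [-0.152, 0.988, 0.0], [-0.001, 0.0, -1.0]]
contact_force: [-3.8, -0.3, 6.7]
opening: 0.0566
grasp_force: 3.8
```

Request:
{"op": "send_rows", "data": {
  "xyz": [
    [-0.22,0,-0.07],
    [-0.44,0,-0.14],
    [-0.66,0,-0.2],
    [-0.88,0,-0.25]
  ],
  "spin": [0,0,0,0],
  "grip": [0.6,0.6,0.6,0.6]
}}

```text
t: 12.88
tcp_pos: [0.5315, 0.0721, 0.1065]
ee_rot: [[-0.988, -0.152, 0.002], [-0.152, 0.988, 0.0], [-0.002, 0.0, -1.0]]
contact_force: [-2.9, 0.3, 6.9]
opening: 0.0565
grasp_force: 3.7
```

Request:
{"op": "send_rows", "data": {
  "xyz": [
    [-0.23,0,-0.05],
    [-0.45,0,-0.09],
    [-0.68,0,-0.13],
    [-0.9,0,-0.16]
  ],
  "spin": [0,0,0,0],
  "grip": [0.6,0.6,0.6,0.6]
}}

```text
t: 13.38
tcp_pos: [0.5407, 0.0735, 0.1081]
ee_rot: [[-0.988, -0.152, 0.002], [-0.152, 0.988, 0.001], [-0.002, 0.0, -1.0]]
contact_force: [-1.4, 0.6, 5.2]
opening: 0.0564
grasp_force: 2.9
```

Request:
{"op": "send_rows", "data": {
  "xyz": [
    [-0.2,0,-0.02],
    [-0.4,0,-0.03],
    [-0.6,0,-0.04],
    [-0.7,0,-0.04]
  ],
  "spin": [0,0,0,0],
  "grip": [0.6,0.6,0.6,0.6]
}}

```text
t: 13.88
tcp_pos: [0.5477, 0.0746, 0.1086]
ee_rot: [[-0.988, -0.152, 0.002], [-0.152, 0.988, 0.001], [-0.002, 0.0, -1.0]]
contact_force: [-1.0, -0.1, 4.9]
opening: 0.0562
grasp_force: 3.0
```

```bash
python3 - <<'E'
from h import *
c=imaging.camera("scene");cv2.imwrite("pics/s6.png",cv2.resize(c["frame"][130:240,280:430],None,fx=4,fy=4));s=get_state();print(s["tcp_pos"],s["contact_force"])
E
```

```text
[0.54785274 0.07464635 0.10858524] [-0.37152602  1.22249678  5.22188692]
```

View pics/s6.png

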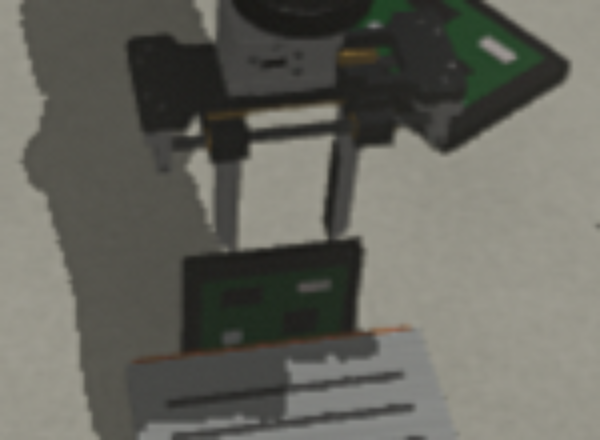

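The carrier stands upright against the strip, with its top edge at row ~250 and the fingertips resting on top of it. I'll lift off, go behind, lower, and push from the solder side.

Request:
{"op": "send_rows", "data": {
  "xyz": [
    [0,0,-0.2],
    [0,0,-0.6],
    [0,0,-1.2],
    [1,0,-1.2],
    [2.2,0,-1.2],
    [3.2,0,-1.2],
    [3.2,0,0],
    [3.2,0,1.5],
    [3.2,0,1.5]
  ],
  "spin": [0,0,0,0,0,0,0,0,0],
  "grip": [0.6,0.6,0.6,0.6,0.6,0.6,0.6,0.6,0.6]
}}

```text
t: 15.05
tcp_pos: [0.514, 0.0691, 0.0912]
ee_rot: [[-0.988, -0.152, -0.002], [-0.152, 0.988, -0.001], [0.003, -0.001, -1.0]]
contact_force: [0.1, -0.2, 0.3]
opening: 0.0564
grasp_force: 0.0
```

```bash
python3 - <<'E'
from h import *
a=cv2.imread("pics/s6.png");c=imaging.camera("scene");b=cv2.resize(c["frame"][130:240,280:430],None,fx=4,fy=4);cv2.imwrite("pics/s7.png",b)
d=np.abs(a.astype(int)-b).sum(2);r=d[255:330,185:355];print(get_state()["tcp_pos"],r.mean(),np.percentile(r,90))
E
```

```text
[0.51435864 0.06913699 0.09190454] 6.760078431372549 11.0
```

Still standing, and the image is unchanged. Push it over.

Request:
{"op": "send_rows", "data": {
  "xyz": [
    [-0.8,0,0],
    [-1.6,0,0],
    [-2.4,0,0],
    [-2.9,0,0],
    [-3.2,0,0],
    [-3.5,0,0],
    [-3.8,0,0],
    [-4.1,0,0],
    [-4.4,0,0]
  ],
  "spin": [0,0,0,0,0,0,0,0,0],
  "grip": [0.6,0.6,0.6,0.6,0.6,0.6,0.6,0.6,0.6]
}}

```text
t: 16.23
tcp_pos: [0.5583, 0.0761, 0.0929]
ee_rot: [[-0.988, -0.152, -0.0], [-0.152, 0.988, 0.0], [0.0, 0.0, -1.0]]
contact_force: [-1.2, -0.1, 0.3]
opening: 0.0562
grasp_force: 0.2
```

Request:
{"op": "send_rows", "data": {
  "xyz": [
    [-0.3,0,0],
    [-0.6,0,0],
    [-0.9,0,0],
    [-1.2,0,0],
    [-1.5,0,0],
    [-1.5,0,0]
  ],
  "spin": [0,0,0,0,0,0],
  "grip": [0.6,0.6,0.6,0.6,0.6,0.6]
}}

```text
t: 16.98
tcp_pos: [0.5732, 0.0783, 0.0928]
ee_rot: [[-0.988, -0.152, 0.0], [-0.152, 0.988, -0.0], [0.0, -0.0, -1.0]]
contact_force: [-0.3, -0.0, -0.0]
opening: 0.0564
grasp_force: 0.0
```

```bash
python3 - <<'E'
from h import *
c=imaging.camera("scene");cv2.imwrite("pics/s8.png",cv2.resize(c["frame"][130:250,280:430],None,fx=4,fy=4));s=get_state();print(s["tcp_pos"],s["contact_force"])
E
```

```text
[0.57301039 0.07820962 0.09282592] [0.62552423 0.29782054 0.06800219]
```

View pics/s8.png

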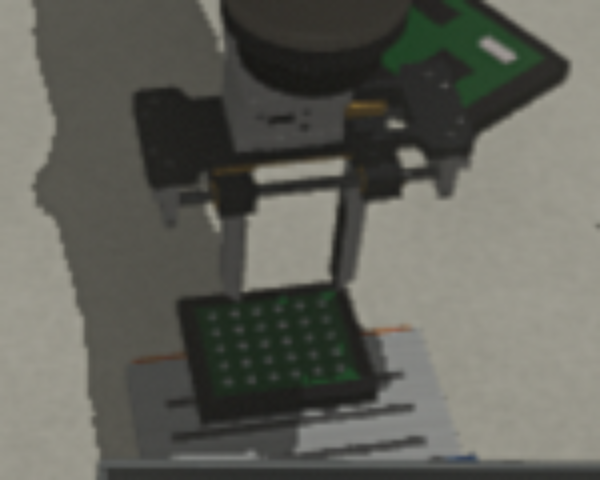

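It fell over onto the bed with the solder side (dots) up, spanning about 180–380 by 285–420 in the crop and overhanging the front. I'll back the fingers off and measure numerically.

Request:
{"op": "send_rows", "data": {
  "xyz": [
    [0,0,-1.5],
    [1,0,-3],
    [3,0,-3],
    [5,0,-3],
    [7,0,-3],
    [7.5,0,-3]
  ],
  "spin": [0,0,0,0,0,0],
  "grip": [0.6,0.6,0.6,0.6,0.6,0.6]
}}

```text
t: 17.77
tcp_pos: [0.4979, 0.0668, 0.1239]
ee_rot: [[-0.988, -0.152, 0.001], [-0.152, 0.988, 0.001], [-0.001, 0.001, -1.0]]
contact_force: [-0.5, 0.5, 0.8]
opening: 0.0563
grasp_force: 0.0
```

```bash
cat > m.py <<'E'
from h import *
th=.1496;R=np.array([[np.cos(th),-np.sin(th)],[np.sin(th),np.cos(th)]]);O=np.array([.5784,.0738])
c=imaging.camera("scene");f=c["frame"].astype(int)
# carrier green/dark pixels inside the bed region at z .032
w=pix(c,[np.r_[O+R@[x,y],.02] for x in(-.06,.10) for y in(-.1,.1)]);print("bed px",w.round().tolist())
x0,y0=w.min(0).astype(int);x1,y1=w.max(0).astype(int)
h=f[y0:y1,x0:x1];m=(h[:,:,1]>h[:,:,2]+12)&(h[:,:,1]>h[:,:,0]+8)
m=cv2.morphologyEx(m.astype(np.uint8),cv2.MORPH_CLOSE,np.ones((5,5)))
k=max(cv2.findContours(m,0,2)[0],key=cv2.contourArea);hull=cv2.convexHull(k)[:,0]+[x0,y0]
P=plane(c,hull,.032)[:,:2]@R-O@R
r=cv2.minAreaRect((P*1000).astype(np.float32));print("green board in bed mm",r)
s=get_state();print("tcp bed",(s["tcp_pos"][:2]-O)@R,s["tcp_pos"][2])
E
python3 m.py
```

```text
bed px [[306.0, 202.0], [381.0, 194.0], [314.0, 254.0], [398.0, 244.0]]
green board in bed mm ((7.211822509765625, -0.9144172668457031), (70.6884994506836, 90.81015014648438), 0.7074737548828125)
tcp bed [-0.08038072  0.00508301] 0.12383351544494942
```

The carrier lies flat: the green board measures 71 x 91 mm, centred at bed x = +7 mm, y = −1 mm, yaw 0.7°. Lower behind it with the tips about 21 mm high, then push 60 mm.

Request:
{"op": "send_rows", "data": {
  "xyz": [
    [0,-0.5,2],
    [0,-0.5,4.5],
    [0,-0.5,7],
    [0,-0.5,8.3],
    [0,-0.5,8.3]
  ],
  "spin": [0,0,0,0,0],
  "grip": [0.6,0.6,0.6,0.6,0.6]
}}

```text
t: 18.45
tcp_pos: [0.4996, 0.0619, 0.0395]
ee_rot: [[-0.988, -0.152, -0.001], [-0.152, 0.988, -0.0], [0.001, -0.0, -1.0]]
contact_force: [-0.8, 0.3, 0.3]
opening: 0.0563
grasp_force: 0.0
```

Request:
{"op": "send_rows", "data": {
  "xyz": [
    [-0.8,0,0],
    [-1.6,0,0],
    [-2.4,0,0],
    [-3.0,0,0],
    [-3.3,0,0],
    [-3.6,0,0],
    [-3.9,0,0],
    [-4.2,0,0],
    [-4.5,0,0],
    [-4.8,0,0],
    [-5.1,0,0],
    [-5.4,0,0]
  ],
  "spin": [0,0,0,0,0,0,0,0,0,0,0,0],
  "grip": [0.6,0.6,0.6,0.6,0.6,0.6,0.6,0.6,0.6,0.6,0.6,0.6]
}}

```text
t: 19.95
tcp_pos: [0.5532, 0.0702, 0.0399]
ee_rot: [[-0.988, -0.152, -0.0], [-0.152, 0.988, -0.0], [0.0, -0.0, -1.0]]
contact_force: [-2.0, -0.7, -1.2]
opening: 0.0562
grasp_force: 0.6
```

```bash
python3 m.py
```

```text
bed px [[306.0, 202.0], [381.0, 194.0], [314.0, 254.0], [398.0, 244.0]]
green board in bed mm ((30.224578857421875, -1.0074081420898438), (90.32322692871094, 69.12398529052734), 89.90179443359375)
tcp bed [-0.02507538  0.00019983] 0.03990715767579567
```

Request:
{"op": "send_rows", "data": {
  "xyz": [
    [-0.3,0,0],
    [-0.6,0,0],
    [-0.9,0,0],
    [-1.2,0,0],
    [-1.5,0,0],
    [-1.8,0,0],
    [-2.1,0,0],
    [-2.4,0,0],
    [-2.7,0,0],
    [-3.0,0,0],
    [-3.2,0,0],
    [-3.3,0,0]
  ],
  "spin": [0,0,0,0,0,0,0,0,0,0,0,0],
  "grip": [0.6,0.6,0.6,0.6,0.6,0.6,0.6,0.6,0.6,0.6,0.6,0.6]
}}

```text
t: 21.5
tcp_pos: [0.5857, 0.0751, 0.0398]
ee_rot: [[-0.988, -0.152, -0.0], [-0.152, 0.988, -0.0], [0.0, -0.0, -1.0]]
contact_force: [-3.2, -1.4, 2.9]
opening: 0.0565
grasp_force: 1.6
```

Request:
{"op": "send_rows", "data": {
  "xyz": [
    [-0.1,0,0],
    [-0.2,0,0]
  ],
  "spin": [0,0],
  "grip": [0.6,0.6]
}}

```text
t: 21.75
tcp_pos: [0.5876, 0.0754, 0.0398]
ee_rot: [[-0.988, -0.152, -0.0], [-0.152, 0.988, -0.0], [0.0, -0.0, -1.0]]
contact_force: [-3.2, -1.0, 1.2]
opening: 0.0566
grasp_force: 1.3
```

Request:
{"op": "send_rows", "data": {
  "xyz": [
    [-0.1,0,0],
    [-0.15,0,0]
  ],
  "spin": [0,0],
  "grip": [0.6,0.6]
}}

```text
t: 22.0
tcp_pos: [0.5888, 0.0757, 0.0398]
ee_rot: [[-0.988, -0.152, -0.001], [-0.152, 0.988, -0.0], [0.001, 0.0, -1.0]]
contact_force: [-6.2, -0.5, 4.9]
opening: 0.0561
grasp_force: 3.1
```

Request:
{"op": "send_rows", "data": {
  "xyz": [
    [-0.06,0,0],
    [-0.06,0,0]
  ],
  "spin": [0,0],
  "grip": [0.6,0.6]
}}

```text
t: 22.25
tcp_pos: [0.5889, 0.0756, 0.0398]
ee_rot: [[-0.988, -0.152, -0.002], [-0.152, 0.988, -0.0], [0.002, 0.0, -1.0]]
contact_force: [-7.5, -1.2, 5.4]
opening: 0.0564
grasp_force: 3.8
```

```bash
python3 m.py; python3 -c "
from station import get_state as g;print(g()['contact_force'])"
```

```text
bed px [[306.0, 202.0], [381.0, 194.0], [314.0, 254.0], [398.0, 244.0]]
green board in bed mm ((65.6961898803711, -0.21245574951171875), (68.54890441894531, 88.68309020996094), 0.652922511100769)
tcp bed [0.01056961 0.00023327] 0.03973275801491955
[-7.02632108 -0.9650868   6.25964994]
```

The TCP has stopped against the stop, with the centre at 66 mm and y ≈ 0. One firmer press, to about 13 N, will seat it flush before I let go.

Request:
{"op": "send_rows", "data": {
  "xyz": [
    [-0.04,0,0],
    [-0.08,0,0],
    [-0.08,0,0]
  ],
  "spin": [0,0,0],
  "grip": [0.6,0.6,0.6]
}}

```text
t: 22.68
tcp_pos: [0.5889, 0.0756, 0.0396]
ee_rot: [[-0.988, -0.152, -0.003], [-0.152, 0.988, -0.0], [0.003, 0.0, -1.0]]
contact_force: [-10.9, -1.1, 8.4]
opening: 0.0564
grasp_force: 5.7
```

Back off, close the fingers, and press once more at mid-edge, so the carrier can square itself against the stop.

Request:
{"op": "send_rows", "data": {
  "xyz": [
    [0.3,0,0],
    [1.2,0,0],
    [1.2,0,0],
    [1.2,0,0],
    [1.2,0,0],
    [1.2,0,0],
    [0.9,0,0],
    [0.6,0,0],
    [0.4,0,0],
    [0.25,0,0],
    [0.15,0,0],
    [0.15,0,0]
  ],
  "spin": [0,0,0,0,0,0,0,0,0,0,0,0],
  "grip": [0.6,0.6,0.3,0,0,0,0,0,0,0,0,0],
  "force": 10
}}

```text
t: 24.18
tcp_pos: [0.5887, 0.0756, 0.0398]
ee_rot: [[-0.988, -0.152, -0.001], [-0.152, 0.988, -0.0], [0.001, -0.0, -1.0]]
contact_force: [-2.2, -0.4, 0.4]
opening: 0.0004
grasp_force: 0.7
```

Request:
{"op": "send_rows", "data": {
  "xyz": [
    [-0.1,0,0],
    [-0.15,0,0],
    [-0.15,0,0]
  ],
  "spin": [0,0,0],
  "grip": [0,0,0]
}}

```text
t: 24.55
tcp_pos: [0.5889, 0.0756, 0.0396]
ee_rot: [[-0.988, -0.151, -0.003], [-0.151, 0.988, -0.0], [0.003, 0.0, -1.0]]
contact_force: [-10.0, -1.3, 7.2]
opening: 0.0003
grasp_force: 4.7
```

Request:
{"op": "send_rows", "data": {
  "xyz": [
    [0.3,0,0],
    [1,0,0],
    [2.5,0,0],
    [4,0,-1],
    [5,0,-4],
    [6,0,-8],
    [6,0,-11],
    [6,0,-11]
  ],
  "spin": [0,0,0,0,0,0,0,0],
  "grip": [0,0,0,0,0,0,0,0]
}}

```text
t: 25.55
tcp_pos: [0.5316, 0.067, 0.1526]
ee_rot: [[-0.988, -0.152, 0.004], [-0.152, 0.988, 0.002], [-0.004, 0.001, -1.0]]
contact_force: [-0.5, 0.6, 0.2]
opening: 0.0003
grasp_force: 0.0
```

```bash
python3 m.py; python3 - <<'E'
from h import *
a=cv2.imread("pics/scene0.png").astype(int);c=imaging.camera("scene");d=np.abs(a-c["frame"]).sum(2)
for n,(x0,y0,x1,y1) in dict(bars=(170,150,215,215),flux=(440,195,485,250),driver=(425,145,480,195),tub=(160,230,215,275)).items(): print(n,(d[y0:y1,x0:x1]>90).mean().round(3))
E
```

```text
bed px [[306.0, 202.0], [381.0, 194.0], [314.0, 254.0], [398.0, 244.0]]
green board in bed mm ((64.77117919921875, -1.1501350402832031), (70.420166015625, 90.53721618652344), 0.6529239416122437)
tcp bed [-0.04786776  0.00027059] 0.1511519283825604
bars 0.0
flux 0.0
driver 0.205
tub 0.0
```

```bash
python3 -c "
from station import order;print(order.close_job())"
```

```text
the job is handed in; nothing more can be done
None
```

The carrier now lies on the bed solder side up, pressed flush against the back stop and about 1 mm from midway along it. The hardest push I read was about 20 N, the gripper is clear, and the job was handed in at about 26 s.

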